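# Lock the circuit board into the test fixture through its L-shaped gate

### The job

Lock the circuit board into the test fixture: with a fingertip, push the round hold-down knob along its L-shaped slot towards the board, round the corner, and sideways fully home to the closed end of the slot. Only push the knob, without gripping, lifting or forcing it; leave the things standing around the fixture where they are, and finish clear of everything.

Things in the scene. Friction and masses are not known exactly. Their poses are not given: they have to be found in the camera images.
- jig: Test fixture fixed to the bench: black base 156 x 130 mm, on it a bare aluminium plate (top 23 mm above the bench; x -80 to +19, y -60 to +60 mm) with an L-shaped slot 13 mm wide; beyond it the circuit board in its nest. Origin: on the bench under the middle; +x points from the plate to the board, +y to the left of that, z up. Its yaw varies by up to 0.5 rad either way.
- board: Small green circuit board fixed in the fixture's grey nest. With the nest it spans fixture x +20 to +74, y -43 to +43 mm; its parts reach 34 mm above the bench, the grey fences 23 mm. Origin: centre of its underside, 18 mm above the bench.
- knob: Hold-down knob: round dark-steel head 44 mm across, 17 mm tall, resting on the plate (side wall 23 to 40 mm above the bench). Its 10 mm pin runs in the slot, 1.5 mm play each way; a foot under the plate keeps it captive (rises 4 mm at most). Origin: on the pin's axis, centre of the head's underside. 0.1 to 0.2 kg, slides by friction, no spring or detent. Starts 30 to 50 mm short of the corner.
- slot_start (a point): Top of the plate, 23 mm above the bench, at the robot's end of the first leg: the pin's axis at fixture x = -45, y = -20 mm. The first leg runs straight from here along fixture +x to the corner. Axes as the fixture's.
- corner (a point): Top of the plate, 23 mm above the bench, where the pin's axis stands at the corner: fixture x = +5, y = -20 mm. 1.5 mm (the play) further on the pin meets the first leg's end wall; the pin must be within about 1.5 mm of this x to run freely in the second leg (the inner corner is rounded, radius 4 mm). Axes as the fixture's.
- lock_end (a point): Top of the plate, 23 mm above the bench, where the pin's axis stands at the closed end of the second leg, which runs from the corner along fixture +y: fixture x = +5, y = +20 mm; 1.5 mm (the play) further on the pin meets the end wall. There the knob's head overlaps the board's near edge by about 6 mm. Axes as the fixture's.
- heatsink: Bystander, loose: black finned aluminium heatsink, 35 x 50 x 28 mm, standing on the bench beside the fixture. Origin: centre of its underside. Not to be disturbed.
- capacitor: Bystander, loose: blue can capacitor standing upright, 22 mm across, 26 mm tall, standing on the bench beside the fixture. Origin: centre of its underside. Not to be disturbed.
- solder_reel: Bystander, loose: small reel of solder lying flat, 61 mm across, 32 mm tall, standing on the bench beside the fixture. Origin: centre of its underside. Not to be disturbed.
- paste_tin: Bystander, loose: round yellow tin, 43 mm across, 22 mm tall, standing on the bench beside the fixture. Origin: centre of its underside. Not to be disturbed.
- fuse_box: Bystander, loose: small cream cardboard box, 50 x 75 x 22 mm, standing on the bench beside the fixture. Origin: centre of its underside. Not to be disturbed.
- iron_holder: Bystander, fixed, always here: soldering-iron stand left of the fixture, between it and the robot's start; base 120 x 85 mm, an upright plate 100 mm tall, and a black iron leaning up towards the robot to 240 mm above the bench. Origin: near the middle of its base, on the bench. Travel above or around it. The similar stand 150 mm to its left is no taller than 240 mm.
Things that resemble listed ones, but are neither listed nor needed, are in the scene too. What is shaped like the knob but purple is not meant.

How it is judged:
On the way, in this order (a step that is already met when the one before it is completed fails the run):
1. the knob's pin comes to the corner of the slot (within 8 mm) (horizontal distance between knob and corner below 0.008 m).
2. the knob's pin reaches the closed end of the second leg (within 6 mm) (horizontal distance between knob and lock_end below 0.006 m), for 0.2 s.
At the end, for the whole second after the job is handed in: The knob's axis is within 6 mm of the closed end of the second leg, its head lying flat on the cover plate (raised less than 1.5 mm, tilted less than 0.08 rad) and at rest (horizontal distance between knob and lock_end below 0.006 m and z of knob in the frame of jig below 0.0245 m and angle between knob's own z axis and vertical below 0.08 rad and linear speed of knob below 0.01 m/s); the robot touches nothing.
It fails at once if the knob is lifted (more than 3 mm off the plate) instead of pushed (z of knob in the frame of jig above 0.026 m).
It fails at once if the knob is gripped or forced: the fingers press on it with more than 36 N in all (contact force between the fingers and knob above 36 N).
It fails at once if a thing standing beside the fixture is shifted by more than 15 mm (distance of any of heatsink, capacitor, solder_reel, paste_tin, fuse_box from where it was at the start of the episode above 0.015 m).
It also fails if it takes over 48 s, if anything falls off the work surface, if the arm or the gripper's body presses on something with over 40 N, if the wrist force passes 120 N, or if a joint passes its speed limit or range.

### The arm

A 7-joint arm with a two-finger parallel gripper is mounted at the origin on a cart in front of the work surface, level with it; the furniture and walls round the work are solid. World frame = base frame: x ahead of the robot, y to its left, z up, the work surface at z = 0. Lengths are in m, angles in rad, forces in N, time in s.
With the tool pointing down it reaches from about 0.425 to 0.875 m from the base axis. Payload 8.4 kg.
Tool frame: the origin (TCP) lies midway between the tips of the shut fingers; the grasp point (between the pads) lies 19 mm behind it (env.hold_point_z is the distance from the TCP to the grasp point, in m); z points along the fingers, y is the line along which they close (so a half turn about z gives the same grasp; the last joint's range is limited). The gripper opens to 87 mm and grips with 3 to 60 N. Pads are 19 mm wide; open, the fingers measure 117 mm over their backs; the gripper's body (75 mm by 190 mm) begins 51 mm behind the grasp point.
Start: joints at [-1.328, 0.333, 0.04, 1.465, -0.013, 1.343, -0.059], TCP at [0.218, 0.612, 0.223] pointing down, gripper open.
Joint ranges: [-2.58, 2.58], [-0.38, 2.09], [-1.3, 1.39], [0.25, 2.4], [-1.5, 4.64], [0.08, 2.09], [-2.65, 2.65]. Speed limits (rad/s): [2.22, 2.22, 2.79, 2.79, 3.14, 3.14, 3.14].

### API

Orientations are given as a 3x3 rotation matrix whose columns are the frame's x, y, z axes.
In Python, from station import env gives the robot as it stands.
- The arm moves only by the tool arm_command, never from a script. Its argument "series" is a list of rows, each a list of 3 entries, a list of its own where there are three numbers: the opening, from 0 (shut) to 1 (fully open), then the shift along the tool's x, y, z in shares of 0.75 m (1.0 is 0.75 m), then the turn about the tool's z in fractions of the full range, 1 being 360 degrees. In form: [[fingers, [tx, ty, tz], yaw], ...]. A call has 1 to 10 rows; each row is the pose to reach, as a shift and turn from the pose commanded when the call began, along the tool's axes at that moment; what a row does not reach only later rows make up. A row lasts 1/10 s, in which the tool goes at most 50 mm and 8.59 degrees, less where a joint would pass 70% of its speed; a pose out of reach is approached as far as the arm can. Shift and turn numbers lie between -1 and 1, and a call with a number outside is refused. A call with a gripper value outside its range is refused whole. The fingers move at their own pace and stop on an object; the grip force is fixed at half the most. Time passes only in rows, so rows that repeat a pose let the fingers close. It gives the time, the measured TCP pose, the force, the opening and the grip force at its end, in the units of the state.
- env.observe(): the state, without advancing time (a new reading comes with each control period).
- env.grab_frame(name): name is "scene" or "side" or "wrist"; returns a dict with "image" (420x560x3 uint8, red, green, blue), "vfov" (degrees; the focal length in pixels is half the picture's height over the tangent of half this angle, whatever the lens; pixels are square), "cx", "cy" (the principal point, pixels), "k1" (the pictures are not rectified: a ray, as slopes to the right and down, at radius r is drawn at 1 + k1 r^2 times it, then the intrinsics apply), "R" (3x3) and "t" (3): a world point X has camera coordinates R X + t; the wrist camera has in their place "mount" (4x4, takes a point from camera to tool coordinates, whose origin is the TCP and whose axes are the flange's). Camera axes: x right, y down, z forward; pixel columns grow to the right and rows downward; lengths in m; the calibration is good to about 2 mm. A picture is of the moment at which its call begins: read the wrist's pose just before it. There is no depth.
- env.sign_off(): hands the job in; it is judged then, once.
The state is a dict: "time_s": time; "joint_positions": joint angles; "joint_vel": joint speeds; "tau": joint torques, N m; "ee_pos": TCP position; "ee_rot": TCP orientation; "force": force on the tool from outside, world axes, zero at the start; "moment": the same for the moment, N m; "grip_width": finger opening in m; "grasp_force": force on a finger pad.
Only numpy, scipy, OpenCV 4.12 (cv2) and the standard library are available. Lean on these libraries where they do the work, as an engineer would, in place of code of your own. Each camera call takes 0.05 s, during which the arm holds its last target. There are 200 camera calls.

## Working session

There is one attempt and no reset: what is moved stays moved. The work goes in short steps, Python scripts to look and compute and a tool call to move; the robot and the scene stay as the last step left them, time stands still between calls to the robot, and variables do not carry over. Pictures are saved under pics/ and viewed, at most 10 in all, crops included, and the job is handed in when it is done.

Besides the shell and the picture viewer there is one more tool, called in YAML: its name, and indented under it one key for each argument. arm_command: Moves the arm, as the interface text tells. Its arguments: {"type":"object","properties":{"series":{"type":"array","items":{"type":"array"}}},"required":["series"]}

```bash
mkdir -p pics; python3 - <<'E'
from station import env
import cv2,pickle
o=env.observe();print(o['time_s'],o['ee_pos'],o['ee_rot'],o['grip_width'])
d={}
for n in("scene","side"):
    f=env.grab_frame(n);d[n]=f;cv2.imwrite(f"pics/{n}0.png",f["image"][:,:,::-1]);print(n,{k:v for k,v in f.items() if k!="image"})
pickle.dump(d,open("f0.pkl","wb"))
E
```

```text
0.0 [0.2177444  0.61194915 0.22165668] [[-9.42136962e-01  3.35227880e-01 -4.62399962e-04]
 [ 3.35228188e-01  9.42135678e-01 -1.55743202e-03]
 [-8.64511333e-05 -1.62232377e-03 -9.99998680e-01]] 0.08689463427922317
scene {'vfov': 42.89212128073301, 'cx': 273.4368067580314, 'cy': 212.59861449754865, 'k1': -0.1215840398059813, 'R': array([[ 0.50759411, -0.86156176,  0.00771707],
       [-0.33748235, -0.20705476, -0.91827773],
       [ 0.79275083,  0.46350799, -0.39586166]]), 't': array([-0.43644055,  0.21053842,  0.58573159])}
side {'vfov': 50.28779411129506, 'cx': 283.69387679918754, 'cy': 204.51679261323628, 'k1': -0.02120068091474203, 'R': array([[-0.82646688, -0.56241143,  0.0254141 ],
       [-0.32555925,  0.44060778, -0.8365859 ],
       [ 0.45930782, -0.69968433, -0.54724598]]), 't': array([0.34543222, 0.30356569, 0.52232584])}
```

View pics/scene0.png

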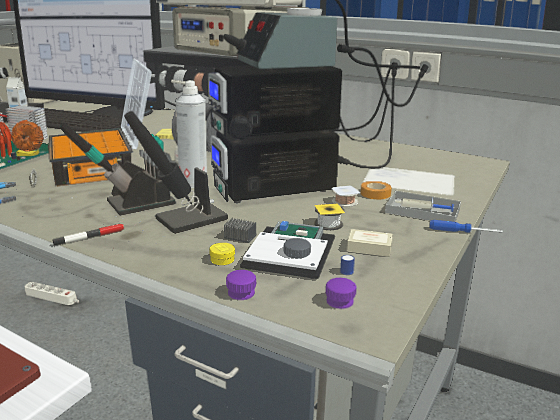

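View pics/side0.png

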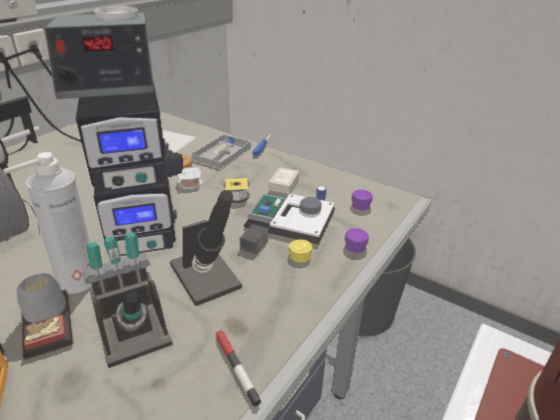

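The fixture is near scene pixel (290,250) and side pixel (300,213), with the knob on the right-hand half of the plate. I'll enlarge both views.

```bash
python3 - <<'E'
import cv2,pickle
d=pickle.load(open("f0.pkl","rb"))
a=d["scene"]["image"][195:305,200:400,::-1];b=d["side"]["image"][160:275,225:385,::-1]
cv2.imwrite("pics/a.png",cv2.resize(a,None,fx=4,fy=4,interpolation=cv2.INTER_CUBIC))
cv2.imwrite("pics/b.png",cv2.resize(b,None,fx=5,fy=5,interpolation=cv2.INTER_CUBIC))
E
```

```text
(no output)
```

View pics/a.png

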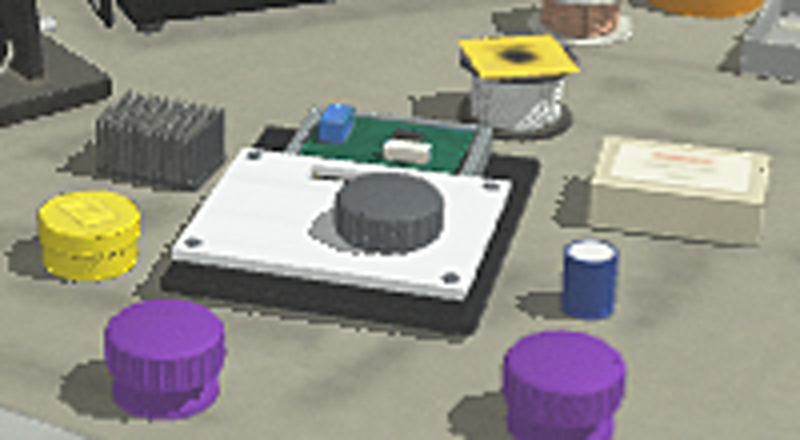

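View pics/b.png

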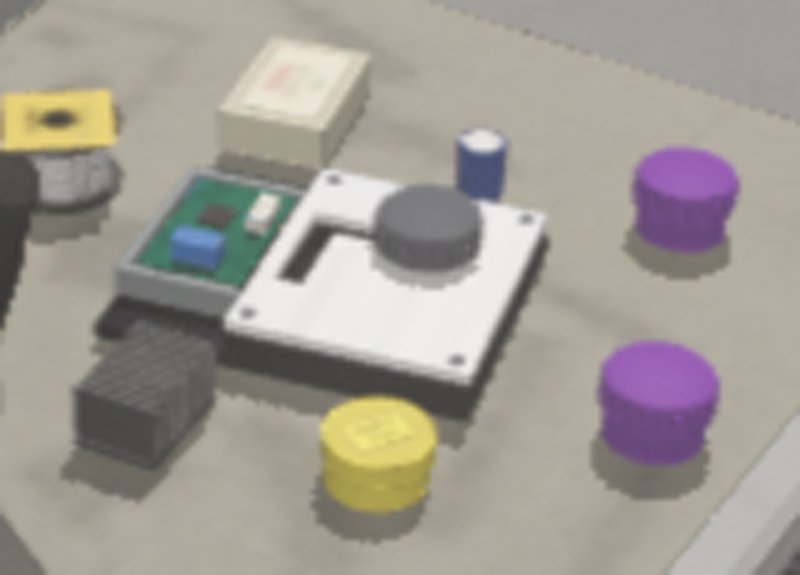

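```bash
cat > h.py <<'E'
import numpy as np,pickle
from scipy.optimize import least_squares
def foc(f): return 210/np.tan(np.radians(f["vfov"]/2))
def proj(f,X,R=None,t=None):
    R=f["R"] if R is None else R; t=f["t"] if t is None else t
    c=np.atleast_2d(X)@R.T+t; s=c[:,:2]/c[:,2:]; s=s*(1+f["k1"]*(s**2).sum(1,keepdims=True))
    return s*foc(f)+[f["cx"],f["cy"]]
def ontoz(f,p,z,R=None,t=None):
    return least_squares(lambda q:(proj(f,[q[0],q[1],z],R,t)-p).ravel(),[.6,0]).x
def jigW(q,P):
    c,s=np.cos(q[2]),np.sin(q[2]); P=np.atleast_2d(P)
    return np.c_[q[0]+c*P[:,0]-s*P[:,1],q[1]+s*P[:,0]+c*P[:,1],P[:,2]]
E
python3 - <<'E'
from h import *
d=pickle.load(open("f0.pkl","rb"));S,D=d["scene"],d["side"]
A=lambda p:(np.array(p)+.5)/4-.5+[200,195]
B=lambda p:(np.array(p)+.5)/5-.5+[225,160]
C=np.array([[-80,60,23],[-80,-60,23],[19,-60,23],[19,60,23]])/1e3
a=A([[173,250],[463,296],[513,180],[248,148]]);b=B([[470,380],[547,215],[325,170],[228,322]])
for w in((1,0),(0,1),(1,1)):
    r=least_squares(lambda q:np.r_[w[0]*(proj(S,jigW(q,C))-a).ravel(),w[1]*(proj(D,jigW(q,C))-b).ravel()],[.6,0,0]);print(r.x,abs(r.fun).max())
q=r.x
for f,p in((S,A([389,203])),(D,B([428,219]))):
    k=ontoz(f,p,.04);c,s=np.cos(q[2]),np.sin(q[2]);e=k-q[:2];print("knob",k,"jig",c*e[0]+s*e[1],-s*e[0]+c*e[1])
for n,f,p,z in(("cap",S,A([591,251]),.026),("cap",D,B([483,141]),.026),("tin",S,A([89,212]),.022),("tin",D,B([378,432]),.022),("fuse",S,A([683,175]),.022),("fuse",D,B([295,85]),.022),("heat",S,A([160,125]),.028),("heat",D,B([150,355]),.028),("reel",S,A([519,57]),.032)):print(n,ontoz(f,p,z))
for n in("corner",5,-20),("end",5,20):print(n[0],jigW(q,[n[1]/1e3,n[2]/1e3,.023]))
E
```

```text
[ 0.55166183 -0.21702241  0.24384311] 1.0850948649049315
[ 0.5507623  -0.21310571  0.26094111] 0.43193352464157897
[ 0.55195421 -0.21588898  0.251966  ] 1.2252632539034494
knob [ 0.51130237 -0.24876439] jig -0.04756433963967978 -0.021702506214826826
knob [ 0.51575855 -0.23705195] jig -0.04032885985012217 -0.011470857900294786
cap [ 0.54034391 -0.32536074]
cap [ 0.53967597 -0.32420197]
tin [ 0.47036503 -0.1294653 ]
tin [ 0.46963375 -0.12846778]
fuse [ 0.6330509  -0.32920536]
fuse [ 0.63774848 -0.32159891]
heat [ 0.54711397 -0.11378989]
heat [ 0.56023574 -0.11047953]
reel [ 0.69382678 -0.22160277]
corner [[ 0.5617825  -0.23401092  0.023     ]]
end [[ 0.55181016 -0.19527395  0.023     ]]
```

The fixture is at about (0.552, −0.216) with a yaw of 0.25 rad. The knob is near the start of the slot. Next I'll check the tall obstacles and work out the travel shifts.

```bash
cat >> h.py <<'E'
def shift(o,p,yaw_x):  # target TCP world, desired world angle (rad) of tool x -> cm, deg
    R=np.array(o["ee_rot"]);v=R.T@(np.array(p)-o["ee_pos"])*100
    a=np.arctan2(R[1,0],R[0,0]);return v.round(2),round(float(-np.degrees((yaw_x-a+np.pi)%(2*np.pi)-np.pi)),1)
E
python3 - <<'E'
from h import *
from station import env
d=pickle.load(open("f0.pkl","rb"));S,D=d["scene"],d["side"];o=env.observe()
print("stand",ontoz(S,[192,217],0),ontoz(D,[207,275],0),"can",ontoz(S,[192,200],0),ontoz(D,[80,285],0),"stack",ontoz(D,[170,245],0),"irontip z.24",ontoz(S,[135,118],.24),ontoz(D,[226,196],.24))
A=.252+np.pi/2
for p in((.2177,.612,.31),(.48,.25,.31),(.50,-.22,.31)):print(shift(o,p,A))
E
```

```text
stand [0.58283136 0.02462049] [0.57151995 0.01139755] can [0.65399219 0.08121152] [0.72665741 0.15481283] stack [ 0.68438706 -0.00979115] irontip z.24 [ 0.41012629 -0.01691369] [0.45585749 0.08001936]
(array([ 0.01, -0.01, -8.82]), 56.0)
(array([-36.84, -25.33,  -8.78]), 56.0)
(array([-54.48, -68.94,  -8.72]), 56.0)
```

Careful with the scale: shifts go in shares of 0.75 m and turns go in shares of 360 degrees. That gives: -36.8 cm / 75 = -0.4907, -25.3 cm / 75 = -0.3373, 56 degrees / 360 = 0.1556.

arm_command:
  series:
    - [0,[0,0,-0.06],0]
    - [0,[0,0,-0.12],0]
    - [0,[-0.0613,-0.0413,-0.12],0.0222]
    - [0,[-0.1227,-0.084,-0.12],0.0444]
    - [0,[-0.184,-0.1267,-0.12],0.0667]
    - [0,[-0.2453,-0.168,-0.12],0.0889]
    - [0,[-0.3067,-0.2107,-0.12],0.1111]
    - [0,[-0.368,-0.2533,-0.12],0.1333]
    - [0,[-0.4293,-0.2947,-0.12],0.1556]
    - [0,[-0.4907,-0.3373,-0.12],0.1556]

```text
time_s: 1.1
ee_pos: [0.4532, 0.2865, 0.3124]
ee_rot: [[-0.244, 0.97, -0.0], [0.97, 0.244, 0.0], [0.0, -0.0, -1.0]]
force: [1.5, 0.8, 0.2]
grip_width: 0.015
grasp_force: 0.0
```

```bash
python3 - <<'E'
from h import *
from station import env
o=env.observe();print(o["time_s"],o["ee_pos"],o["joint_positions"],o["force"],shift(o,(.50,-.22,.31),.252+np.pi/2))
E
```

```text
1.1 [0.4532233  0.28648864 0.31242673] [-0.99936715  0.05906129  0.37369487  1.61439499 -0.02187778  1.47234801
 -0.37769157] [1.53806451 0.84509621 0.17690079] (array([-50.26,  -7.82,   0.24]), -0.3)
```

Converted, -46.1 cm / 75 = -0.6147, -9.5 cm / 75 = -0.1267.

arm_command:
  series:
    - [0,[-0.0613,-0.0133,0],0]
    - [0,[-0.1227,-0.0253,0],0]
    - [0,[-0.184,-0.0373,0],0]
    - [0,[-0.2453,-0.0507,0],0]
    - [0,[-0.3067,-0.064,0],0]
    - [0,[-0.368,-0.076,0],0]
    - [0,[-0.4293,-0.0893,0],0]
    - [0,[-0.4907,-0.1013,0],0]
    - [0,[-0.552,-0.1147,0],0]
    - [0,[-0.6147,-0.1267,0],0]

```text
time_s: 2.1
ee_pos: [0.4746, -0.1836, 0.3126]
ee_rot: [[-0.249, 0.968, 0.001], [0.968, 0.249, 0.001], [0.001, 0.001, -1.0]]
force: [0.4, -0.0, -0.6]
grip_width: 0.0009
grasp_force: 0.0
```

arm_command:
  series:
    - [0,[0,0,0],0]
    - [0,[0,0,0],0]
    - [0,[0,0,0],0]
    - [0,[0,0,0],0]
    - [0,[0,0,0],0]

```text
time_s: 2.6
ee_pos: [0.4755, -0.1806, 0.3125]
ee_rot: [[-0.251, 0.968, -0.0], [0.968, 0.251, 0.0], [0.0, 0.0, -1.0]]
force: [0.9, -0.4, 0.2]
grip_width: 0.0003
grasp_force: 0.0
```

```bash
python3 - <<'E'
from h import *
from station import env
import cv2
o=env.observe();f=env.grab_frame("wrist");print(o["time_s"],o["ee_pos"],o["ee_rot"],o["grip_width"]);print({k:v for k,v in f.items() if k!="image"})
pickle.dump((o,f),open("w1.pkl","wb"));cv2.imwrite("pics/w1.png",f["image"][:,:,::-1])
E
```

```text
2.6 [ 0.4754736  -0.18055385  0.31250843] [[-2.50979872e-01  9.67992304e-01 -6.16750337e-05]
 [ 9.67992263e-01  2.50979880e-01  2.80244395e-04]
 [ 2.86753610e-04  1.06347470e-05 -9.99999959e-01]] 0.00027855427816816784
{'vfov': 59.71230312492462, 'cx': 282.2640791185932, 'cy': 215.8774253142595, 'k1': -0.09383886767078356, 'mount': array([[ 2.03347971e-05, -9.53853702e-01, -3.00271736e-01,
         8.20342004e-02],
       [ 9.99999972e-01,  8.96388365e-05, -2.17028550e-04,
        -5.40387392e-04],
       [ 2.33929495e-04, -3.00271723e-01,  9.53853677e-01,
        -1.61369977e-01],
       [ 0.00000000e+00,  0.00000000e+00,  0.00000000e+00,
         1.00000000e+00]])}
```

View pics/w1.png

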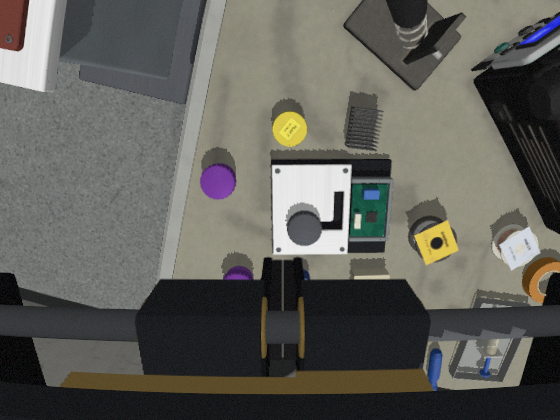

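The wrist view shows the plate between (272,165) and (351,254), and the knob at (304,228). I'll refine these numerically.

```bash
cat >> h.py <<'E'
def wcam(o,f):
    M=np.array(f["mount"]);Rt=np.array(o["ee_rot"]);Rw=Rt@M[:3,:3];c=Rt@M[:3,3]+o["ee_pos"];return Rw.T,-Rw.T@c
E
python3 - <<'E'
from h import *
import cv2
o,f=pickle.load(open("w1.pkl","rb"));R,t=wcam(o,f)
im=f["image"][:,:,::-1].astype(np.uint8)
m=np.zeros((420,560),np.uint8);m[155:262,262:358]=(im[155:262,262:358].min(2)>195)
n,l,s,_=cv2.connectedComponentsWithStats(m);i=1+s[1:,4].argmax()
pts=np.argwhere(l==i)[:,::-1].astype(np.float32);(c,wh,a)=r=cv2.minAreaRect(pts)
box=cv2.boxPoints((c,(wh[0]+1,wh[1]+1),a));print(box.round(1),wh)
C=np.array([[-80,60,23],[-80,-60,23],[19,-60,23],[19,60,23]])/1e3
pc=proj(f,jigW([.552,-.216,.252],C),R,t);print(pc.round(1))
b=np.array([box[((box-p)**2).sum(1).argmin()] for p in pc])
q=least_squares(lambda q:(proj(f,jigW(q,C),R,t)-b).ravel(),[.55,-.216,.25]);print(q.x,q.fun.round(1));q=q.x
z=cv2.resize(im[140:300,230:420],None,fx=4,fy=4,interpolation=cv2.INTER_CUBIC)
th=np.linspace(0,6.28,40)
for k in(-.045,-.035):
  for h,col in((.04,(0,0,255)),):
    P=jigW(q,np.c_[k+.022*np.cos(th),-.02+.022*np.sin(th),0*th+h]);u=((proj(f,P,R,t)-[230,140]+.5)*4-.5).astype(int)
    cv2.polylines(z,[u.reshape(-1,1,2)],True,col if k<-.04 else (0,255,0),1)
u=((proj(f,jigW(q,C),R,t)-[230,140]+.5)*4-.5).astype(int);cv2.polylines(z,[u.reshape(-1,1,2)],True,(255,0,0),1)
cv2.imwrite("pics/w1z.png",z);np.save("q.npy",q)
E
```

```text
[[271.5 253.5]
 [271.5 164.5]
 [350.5 164.5]
 [350.5 253.5]] (77.99998474121094, 87.99998474121094)
[[270.9 164.8]
 [271.6 254.1]
 [345.4 254.1]
 [350.5 165.1]]
[ 0.55339736 -0.21438245  0.26822886] [ 0.1  0.3  2.1  0.6 -3.  -0.5  0.7 -0.6]
```

View pics/w1z.png

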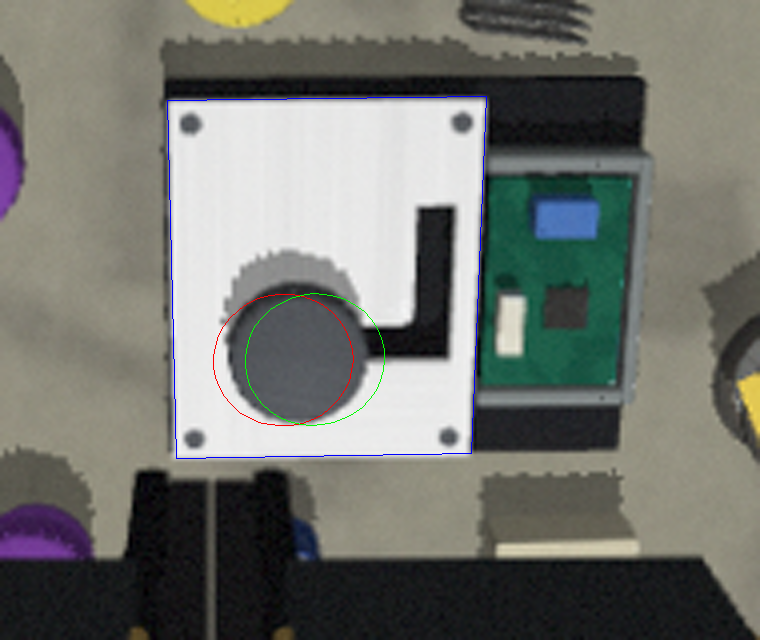

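```bash
python3 - <<'E'
from h import *
from station import env
o,f=pickle.load(open("w1.pkl","rb"));R,t=wcam(o,f)
Z=lambda p:(np.array(p)+.5)/4-.5+[230,140]
C=np.array([[-80,60,23],[-80,-60,23],[19,-60,23],[19,60,23],[-1.5,26.5,23],[11.5,26.5,23],[11.5,-26.5,23]])/1e3
b=Z([[168,99],[177,458],[471,454],[486,97],[417,208],[455,206],[449,357]])
r=least_squares(lambda q:(proj(f,jigW(q,C),R,t)-b).ravel(),[.55,-.216,.25]);q=r.x;print(q,r.fun.round(1));np.save("q.npy",q)
th=np.linspace(0,6.28,90)
for k in(-.045,-.040,-.035):
    u=(proj(f,jigW(q,np.c_[k+.022*np.cos(th),-.02+.022*np.sin(th),0*th+.04]),R,t)-[230,140]+.5)*4-.5;print(k,u.min(0),u.max(0))
o=env.observe();A=q[2]+np.pi/2
for z in(.12,.030):print(shift(o,jigW(q,[-.087,-.02,z])[0],A))
E
```

```text
[ 0.55308668 -0.21476051  0.26542495] [-0.3  0.5 -0.7  0.1 -0.3  0.2 -0.1  0.3 -0.  -1.1  0.7 -0.7  0.6  0.9]
-0.045 [211.90484561 294.71758351] [351.60242047 426.39115057]
-0.04 [227.79887915 294.53934919] [367.45311578 426.20905484]
-0.035 [243.69308027 294.3613841 ] [383.29467941 426.02437374]
(array([-7.34, -2.01, 19.25]), -0.7)
(array([-7.35, -2.01, 28.25]), -0.7)
```

Converted, 19.2 cm / 75 = 0.256, 17 cm / 75 = 0.2267, -0.7 degrees / 360 = -0.0019.

arm_command:
  series:
    - [0,[-0.0493,-0.0133,0.04],-0.0019]
    - [0,[-0.0973,-0.0267,0.08],-0.0019]
    - [0,[-0.0973,-0.0267,0.1333],-0.0019]
    - [0,[-0.0973,-0.0267,0.1867],-0.0019]
    - [0,[-0.0973,-0.0267,0.2267],-0.0019]
    - [0,[-0.0973,-0.0267,0.256],-0.0019]
    - [0,[-0.0973,-0.0267,0.256],-0.0019]
    - [0,[-0.0973,-0.0267,0.256],-0.0019]
    - [0,[-0.0973,-0.0267,0.256],-0.0019]

```text
time_s: 3.55
ee_pos: [0.475, -0.2577, 0.122]
ee_rot: [[-0.261, 0.965, 0.002], [0.965, 0.261, -0.001], [-0.001, 0.002, -1.0]]
force: [-0.7, -0.3, 0.1]
grip_width: 0.0001
grasp_force: 0.0
```

```bash
cat > s.py <<'E'
from h import *
from station import env
import cv2,sys
q=np.load("q.npy");o=env.observe();c,s=np.cos(q[2]),np.sin(q[2]);e=o["ee_pos"]-np.r_[q[:2],0]
print(o["time_s"],"tcp jig mm",np.round([1e3*(c*e[0]+s*e[1]),1e3*(c*e[1]-s*e[0]),1e3*e[2]],1),"force",np.round(o["force"],1))
if len(sys.argv)>1:
    ims=[]
    for n,(y0,y1,x0,x1) in(("wrist",(120,320,180,440)),("side",(160,275,235,385))):
        f=env.grab_frame(n);pickle.dump((o,f),open(sys.argv[1]+n+".pkl","wb"));ims.append(cv2.resize(f["image"][y0:y1,x0:x1,::-1],(395,round(395*(y1-y0)/(x1-x0))),interpolation=cv2.INTER_CUBIC))
    h=max(i.shape[0] for i in ims);cv2.imwrite(f"pics/{sys.argv[1]}.png",np.hstack([cv2.copyMakeBorder(i,0,h-i.shape[0],0,0,0) for i in ims]))
E
python3 s.py c1
```

```text
3.55 tcp jig mm [-86.6 -20.9 122. ] force [-0.7 -0.3  0.1]
```

View pics/c1.png

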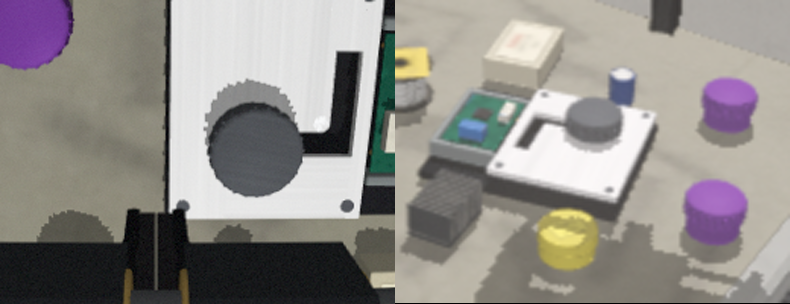

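The fingertips are behind the knob and in line with the first leg, with nothing below them. Descending.

Converted, 9.2 cm / 75 = 0.1227, 8 cm / 75 = 0.1067.

arm_command:
  series:
    - [0,[0.0013,0,0.04],0]
    - [0,[0.0013,0,0.08],0]
    - [0,[0.0013,0,0.1067],0]
    - [0,[0.0013,0,0.1227],0]
    - [0,[0.0013,0,0.1227],0]
    - [0,[0.0013,0,0.1227],0]
    - [0,[0.0013,0,0.1227],0]

```text
time_s: 4.35
ee_pos: [0.4747, -0.2568, 0.0298]
ee_rot: [[-0.261, 0.965, 0.002], [0.965, 0.261, -0.0], [-0.001, 0.002, -1.0]]
force: [0.3, 0.0, -0.2]
grip_width: 0.0007
grasp_force: 0.0
```

```bash
python3 s.py
```

```text
4.35 tcp jig mm [-86.7 -20.   29.8] force [ 0.3  0.  -0.2]
```

Converted, 4.7 cm / 75 = 0.0627, 4.4 cm / 75 = 0.0587.

arm_command:
  series:
    - [0,[0,0.0067,0],0]
    - [0,[0,0.0133,0],0]
    - [0,[0,0.02,0],0]
    - [0,[0,0.0267,0],0]
    - [0,[0,0.0333,0],0]
    - [0,[0,0.04,0],0]
    - [0,[0,0.0467,0],0]
    - [0,[0,0.0533,0],0]
    - [0,[0,0.0587,0],0]
    - [0,[0,0.0627,0],0]

```text
time_s: 5.35
ee_pos: [0.5196, -0.244, 0.0285]
ee_rot: [[-0.261, 0.965, -0.0], [0.965, 0.261, -0.0], [-0.0, -0.0, -1.0]]
force: [-1.6, 0.7, 1.6]
grip_width: 0.0006
grasp_force: 0.8
```

```bash
python3 s.py c2
```

```text
5.35 tcp jig mm [-40.  -19.4  28.5] force [-1.6  0.7  1.6]
```

View pics/c2.png

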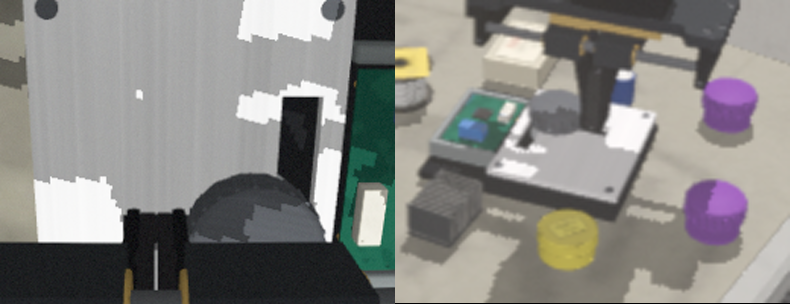

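```bash
python3 - <<'E'
from h import *
o,f=pickle.load(open("c2wrist.pkl","rb"));R,t=wcam(o,f);q=np.load("q.npy");th=np.linspace(0,6.28,180)
for k in(-.012,-.008,-.004,0):
    u=(proj(f,jigW(q,np.c_[k+.022*np.cos(th),-.02+.022*np.sin(th),0*th+.04]),R,t)-[180,120])*1.519;print(k,u.min(0),u.max(0))
for c in([-1.5,26.5],[11.5,26.5],[19,0]):print((proj(f,jigW(q,[c[0]/1e3,c[1]/1e3,.023]),R,t)-[180,120])*1.519)
E
```

```text
-0.012 [177.17552007 189.48056795] [321.31626686 318.00475427]
-0.008 [190.35544606 189.42613494] [334.2114181  317.86172431]
-0.004 [203.52461209 189.36664279] [347.04849017 317.70147995]
0 [216.67300681 189.30209644] [359.82317786 317.52402317]
[[282.29154507  94.51823033]]
[[323.89602863  94.66255514]]
[[339.45077472 175.05633717]]
```

The slot projects within 2 px of the image. The knob is at fixture x ≈ −9 mm, so it needs about 14 mm more.

Converted, 1.3 cm / 75 = 0.0173, 1.2 cm / 75 = 0.016.

arm_command:
  series:
    - [0,[0,0.004,-0.0013],0]
    - [0,[0,0.008,-0.0013],0]
    - [0,[0,0.0107,-0.0013],0]
    - [0,[0,0.0133,-0.0013],0]
    - [0,[0,0.016,-0.0013],0]
    - [0,[0,0.0173,-0.0013],0]
    - [0,[0,0.0173,-0.0013],0]

```text
time_s: 6.15
ee_pos: [0.5319, -0.2408, 0.0296]
ee_rot: [[-0.261, 0.965, 0.0], [0.965, 0.261, -0.0], [-0.0, 0.0, -1.0]]
force: [0.3, 0.7, 0.6]
grip_width: 0.0002
grasp_force: 0.1
```

```bash
python3 s.py
```

```text
6.15 tcp jig mm [-27.2 -19.5  29.6] force [0.3 0.7 0.6]
```

Converted, 0.2 cm / 75 = 0.0027, 0.1 cm / 75 = 0.0013.

arm_command:
  series:
    - [0,[0,0.0013,0],0]
    - [0,[0,0.0013,0],0]
    - [0,[0,0.0027,0],0]
    - [0,[0,0.0027,0],0]

```text
time_s: 6.55
ee_pos: [0.5338, -0.2402, 0.0296]
ee_rot: [[-0.261, 0.965, 0.0], [0.965, 0.261, -0.0], [-0.0, 0.0, -1.0]]
force: [-0.1, -0.3, 0.5]
grip_width: 0.0005
grasp_force: 0.3
```

```bash
python3 s.py
```

```text
6.55 tcp jig mm [-25.3 -19.4  29.6] force [-0.1 -0.3  0.5]
```

Converted, 0.1 cm / 75 = 0.0013.

arm_command:
  series:
    - [0,[0,0.0013,0],0]
    - [0,[0,0.0013,0],0]
    - [0,[0,0.0013,0],0]

```text
time_s: 6.85
ee_pos: [0.5347, -0.2399, 0.0296]
ee_rot: [[-0.261, 0.965, 0.0], [0.965, 0.261, -0.0], [-0.0, 0.0, -1.0]]
force: [-1.1, 0.5, 0.4]
grip_width: 0.0005
grasp_force: 0.2
```

Converted, 0.1 cm / 75 = 0.0013.

arm_command:
  series:
    - [0,[0,0.0013,0],0]
    - [0,[0,0.0013,0],0]
    - [0,[0,0.0013,0],0]

```text
time_s: 7.15
ee_pos: [0.5351, -0.2399, 0.0295]
ee_rot: [[-0.26, 0.965, -0.001], [0.965, 0.26, 0.0], [0.0, -0.001, -1.0]]
force: [-3.7, 0.2, 2.3]
grip_width: 0.0003
grasp_force: 1.9
```

The force rose to 3.7 N, so the pin is at the corner's end wall. Next: back off, lift, go round to the knob's −y side, and lower.

arm_command:
  series:
    - [0,[0,-0.0107,0],0]
    - [0,[0,-0.0213,0],0]
    - [0,[0,-0.0213,-0.0333],0]
    - [0,[-0.0267,-0.0133,-0.0533],0]
    - [0,[-0.0573,0.0133,-0.0533],0]
    - [0,[-0.0573,0.04,-0.0533],0]
    - [0,[-0.0573,0.04,-0.0267],0]
    - [0,[-0.0573,0.04,0],0]
    - [0,[-0.0573,0.04,0],0]
    - [0,[-0.0573,0.04,0],0]

```text
time_s: 8.15
ee_pos: [0.5753, -0.2737, 0.0299]
ee_rot: [[-0.26, 0.966, -0.0], [0.966, 0.26, -0.0], [-0.0, -0.0, -1.0]]
force: [0.2, 0.4, 1.0]
grip_width: 0.0005
grasp_force: 0.0
```

```bash
python3 s.py c3
```

```text
8.15 tcp jig mm [  6.  -62.7  29.9] force [0.2 0.4 1. ]
```

View pics/c3.png

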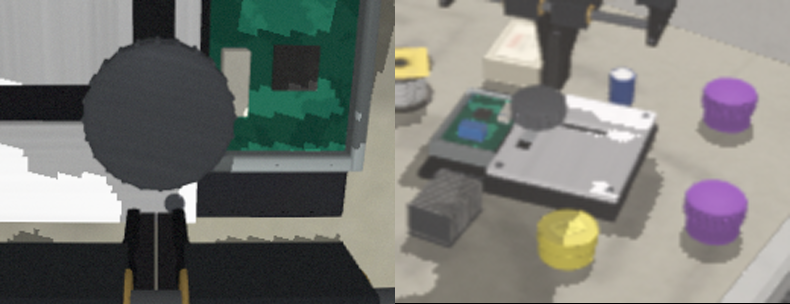

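The knob is at the corner and the fingertips are centred behind it. Pushing along +y.

Converted, 2.1 cm / 75 = 0.028, 1.9 cm / 75 = 0.0253.

arm_command:
  series:
    - [0,[0.0053,0,0],0]
    - [0,[0.0107,0,0],0]
    - [0,[0.0147,0,0],0]
    - [0,[0.0173,0,0],0]
    - [0,[0.02,0,0],0]
    - [0,[0.0227,0,0],0]
    - [0,[0.0253,0,0],0]
    - [0,[0.028,0,0],0]

```text
time_s: 9.05
ee_pos: [0.5702, -0.2532, 0.0296]
ee_rot: [[-0.261, 0.965, 0.0], [0.965, 0.261, -0.0], [-0.0, -0.0, -1.0]]
force: [-0.0, -1.8, 1.6]
grip_width: 0.0003
grasp_force: 0.9
```

Converted, 2.5 cm / 75 = 0.0333, 1.8 cm / 75 = 0.024.

arm_command:
  series:
    - [0,[0.004,0,0],0]
    - [0,[0.008,0,0],0]
    - [0,[0.012,0,0],0]
    - [0,[0.016,0,0],0]
    - [0,[0.02,0,0],0]
    - [0,[0.024,0,0],0]
    - [0,[0.028,0,0],0]
    - [0,[0.0307,0,0],0]
    - [0,[0.0333,0,0],0]

```text
time_s: 9.95
ee_pos: [0.5637, -0.2288, 0.0295]
ee_rot: [[-0.261, 0.965, -0.0], [0.965, 0.261, 0.0], [0.0, -0.0, -1.0]]
force: [0.9, -1.2, 0.1]
grip_width: 0.0004
grasp_force: 0.7
```

```bash
python3 s.py
```

```text
9.95 tcp jig mm [  6.6 -16.3  29.5] force [ 0.9 -1.2  0.1]
```

Moving freely. Now short steps to the end wall.

Converted, 0.4 cm / 75 = 0.0053, 0.3 cm / 75 = 0.004.

arm_command:
  series:
    - [0,[0.002,0,0],0]
    - [0,[0.004,0,0],0]
    - [0,[0.0053,0,0],0]
    - [0,[0.0053,0,0],0]

```text
time_s: 10.35
ee_pos: [0.5626, -0.225, 0.0295]
ee_rot: [[-0.261, 0.965, -0.0], [0.965, 0.261, 0.0], [0.0, -0.0, -1.0]]
force: [-0.1, -0.1, 0.7]
grip_width: 0.0005
grasp_force: 0.4
```

arm_command:
  series:
    - [0,[0.0013,0,0],0]
    - [0,[0.0013,0,0],0]
    - [0,[0.0013,0,0],0]

```text
time_s: 10.65
ee_pos: [0.5624, -0.2241, 0.0295]
ee_rot: [[-0.261, 0.965, -0.0], [0.965, 0.261, 0.0], [0.0, -0.0, -1.0]]
force: [0.5, -0.3, -0.3]
grip_width: 0.0008
grasp_force: 0.4
```

```bash
python3 s.py
```

```text
10.65 tcp jig mm [  6.5 -11.4  29.5] force [ 0.5 -0.3 -0.3]
```

Converted, 0.1 cm / 75 = 0.0013.

arm_command:
  series:
    - [0,[0.0013,0,0],0]
    - [0,[0.0013,0,0],0]
    - [0,[0.0013,0,0],0]

```text
time_s: 10.95
ee_pos: [0.5622, -0.2232, 0.0295]
ee_rot: [[-0.261, 0.965, -0.0], [0.965, 0.261, 0.0], [0.0, -0.0, -1.0]]
force: [-0.4, -1.2, 0.8]
grip_width: 0.0003
grasp_force: 0.5
```

Converted, 0.1 cm / 75 = 0.0013.

arm_command:
  series:
    - [0,[0.0013,0,0],0]
    - [0,[0.0013,0,0],0]
    - [0,[0.0013,0,0],0]

```text
time_s: 11.25
ee_pos: [0.5621, -0.2229, 0.0298]
ee_rot: [[-0.26, 0.966, 0.001], [0.966, 0.26, -0.001], [-0.001, 0.0, -1.0]]
force: [1.0, -5.0, 0.2]
grip_width: 0.0005
grasp_force: 2.1
```

The force rose to 5 N, so the pin is at the closed end. Backing off and rising clear.

arm_command:
  series:
    - [0,[-0.0067,0,0],0]
    - [0,[-0.02,0,0],0]
    - [0,[-0.0333,0,0],0]
    - [0,[-0.0333,0,-0.04],0]
    - [0,[-0.04,0,-0.0933],0]
    - [0,[-0.0667,0,-0.1467],0]
    - [0,[-0.0667,0,-0.2],0]
    - [0,[-0.0667,0,-0.2],0]
    - [0,[-0.0667,0,-0.2],0]
    - [0,[-0.0667,0,-0.2],0]

```text
time_s: 12.25
ee_pos: [0.5745, -0.2702, 0.1783]
ee_rot: [[-0.261, 0.965, -0.002], [0.965, 0.261, 0.001], [0.001, -0.001, -1.0]]
force: [0.3, -0.5, -0.1]
grip_width: 0.0003
grasp_force: 0.0
```

```bash
python3 s.py c4
```

```text
12.25 tcp jig mm [  6.1 -59.1 178.3] force [ 0.3 -0.5 -0.1]
```

View pics/c4.png

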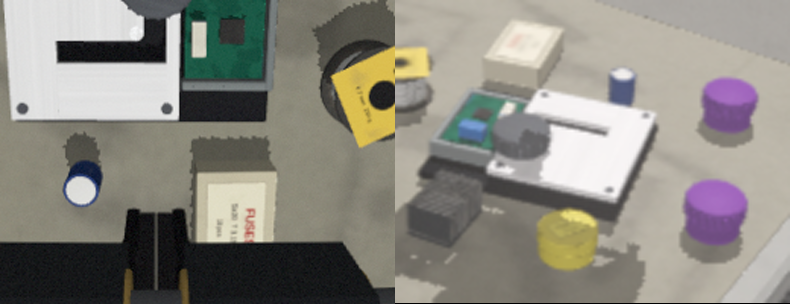

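The knob is at the closed end of the slot (side crop about (521,135)), overlapping the board's edge. The bystanders haven't moved and the gripper is clear.

```bash
python3 -c "
from station import env
print(env.sign_off())"
```

```text
the job is handed in; nothing more can be done
None
```

I pushed the knob round the corner to the closed end of the slot and handed the job in at about 12 s. Wrist force peaked at about 5 N in the readings, no bystander appeared moved in the final pictures, the arm is clear, and the judge returned no verdict.

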